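# Put up the drink sign on its folding stand

## Robot

A 6-joint arm with a two-finger parallel gripper is mounted at the origin on the work surface. World frame = base frame: x ahead of the robot, y to its left, z up, the work surface at z = 0. Lengths are in mm, angles in rad, forces in N, time in s.
With the tool pointing down it reaches from about 325 to 925 mm from the base axis. Payload 3.1 kg.
Tool frame: the origin (TCP) lies midway between the tips of the shut fingers; the grasp point (between the pads) lies 19 mm behind it; x points along the fingers, y is the direction in which the jaws open and shut, and the axes are right-handed (so a half turn about x gives the same grasp; the last joint's range is limited). The gripper opens to 85 mm and grips with 20 to 120 N. Pads are 22 mm wide; open, the fingers measure 114 mm over their backs; the gripper's body (76 mm by 85 mm) begins 54 mm behind the grasp point. The pads swing forward as they close: fully open they stand 13 mm farther back than shut.
Start: joints at [-1.419, 0.217, 1.613, -0, 1.311, -0.112], TCP at [162.99, -603.385, 231.3] pointing down, gripper open.
Joint ranges: [-2.75, 2.75], [-0.78, 2.1], [0.31, 2.55], [-1.13, 4.27], [0.13, 2.63], [-2.58, 2.58]. Speed limits (rad/s): [2.79, 2.79, 3.14, 3.14, 3.14, 3.14].

## Interface

Orientations are given as a rotation vector (axis times angle).
In Python, from rig import env gives the robot as it stands.
- The arm moves only by the tool move_arm, never from a script. Its argument "moves" is a list of rows, each an object with "fingers": the finger opening in m, from 0 to 0.0854; "offset": the shift along the world's x, y, z in m, a list of three; "turn": the turn, a rotation vector about the world's x, y, z in rad, a list of three. A call has 1 to 5 rows; each row is the pose to reach, as a shift and turn from the pose commanded when the call began; what a row does not reach only later rows make up. A row lasts 1/8 s, in which the tool goes at most 62.5 mm and 10.7 degrees, less where a joint would pass 70% of its speed; a pose out of reach is approached as far as the arm can. A call with a gripper value outside its range is refused whole. The fingers move at their own pace and stop on an object; "force" is the grip in N (left out, the last holds). Time passes only in rows, so rows that repeat a pose let the fingers close. It gives the time, the measured TCP pose, the force and the opening at its end, in the units of the state.
- env.get_obs(): the state, without advancing time (a new reading comes with each control period).
- env.grab_frame(name): name is "scene" or "side" or "wrist"; returns the picture (480x640x3 uint8, blue, green, red); there is no depth.
- env.camera_info(name): a dict with "fx", "fy", "cx", "cy" (pixels), "k1" (the pictures are not rectified: a ray, as slopes to the right and down, at radius r is drawn at 1 + k1 r^2 times it, then the intrinsics apply), "extrinsics" (4x4, takes a point from camera to world coordinates); the wrist camera has in their place "mount" (4x4, takes a point from camera to tool coordinates, whose origin is the TCP and whose axes are the tool frame's). Camera axes: x right, y down, z forward; pixel columns grow to the right and rows downward; lengths in mm; the calibration is good to about 2 mm. A picture is of the moment at which its call begins: read the wrist's pose just before it. camera_info takes no time and is no camera call.
- env.hand_in(): hands the job in, once; it reports no verdict.
The state is a dict: "time": time; "joints": joint angles; "dq": joint speeds; "joint_torque": joint torques, N m; "tool_pos": TCP position; "tool_rot": TCP orientation; "force": force on the tool from outside, world axes, zero at the start; "ft_torque": the same for the moment, N m; "width": finger opening in mm.
Only numpy, scipy, OpenCV 4.12 (cv2) and the standard library are available. Lean on these libraries where they do the work, as an engineer would, in place of code of your own. Each camera call takes 0.05 s, during which the arm holds its last target. There are 200 camera calls.

## Task

First swing the wire back of the folding sign stand up and over until it snaps open. Then press down the dark-banded end of the sign lying flush in its wooden case so that its other end tips up, lift the sign out and set it on the stand: dark band at the bottom behind the lip, its blank rear face leaning squarely on the middle of the open wire back. Leave the other things on the counter where they are and let go of the sign.

Things in the scene. Friction and masses are not known exactly. Their poses are not given: they have to be found in the camera images.
- stand: Folding sign stand, fixed. Dark wooden base 150 (x) x 120 (y) x 14 high, origin at the centre of its underside, z up. A lip 8 thick (x -18 to -10), 100 wide, rises from it to z = 28. Two steel lugs (y = +-24, x -70 to -56, up to z = 44) carry the wire back.
- stand_seat (a point): Where the sign's foot belongs: on the base top between lugs and lip, at (-34, 0, 14) in the stand's frame, axes as the stand's. The sign stands here with its face to +x and leans back towards -x, about 20 degrees, on the open wire back.
- stand_hinge (a point): Point on the hinge axis of the wire back, at (-58, 0, 40) in the stand's frame; axes as the stand's; the hinge axis runs along the stand's y.
- back_bar (a point): Centre of the red cross-bar of the wire back (round, 10 diameter, 48 long along the stand's y, between two steel legs of 8 diameter at y = +-24, each 108 long from hinge to bar). The bar can be pinched across its diameter, between the legs; it may roll in the grip as the back swings.
- back (a joint): Angle of the wire back: 0 = folded, lying level over the base towards the stand's +x; it swings up and over towards -x and stops at 1.92 rad (110 degrees) = open, leaning 20 degrees beyond upright. An over-centre spring pushes it away from about 1.0 rad to whichever end is nearer, with 1 to 2 N at the bar.
- case: Case for the sign, fixed: wooden block 190 (x) x 110 (y) x 64, origin at the centre of its underside. The sign lies in a 155 x 70 recess, flush with the top. The recess floor (z 44) ends at x = +3; beyond, under the banded end, a well goes down to z = 10. Pressing that end some 25 down tips the sign 28 degrees about the step; it stays so, its -x end raised above the case.
- sign_center (a point): Centre of the sign, a loose white block 150 (x) x 66 (y) x 20 (z), 0.15 kg. Its own +z is its face (white, with a red disc near the top end at x = -35 and two grey bars); its +x end, the last 32, is covered by a dark brown band and is the bottom of the sign; -x is the top. At the start its axes match the case's.
- cup_rim (a point): Centre of the rim of a white cup, 66 across, 75 high, standing between stand and case; leave alone.
- bowl_rim (a point): Centre of the rim of a white ceramic bowl, 110 across, 42 high; leave alone.
- jar: Blue ceramic sugar jar with a wooden cap, 68 across, 100 high, origin at the centre of its underside; leave alone.
- spoon_grip (a point): Grip of a spoon, 150 long, lying on the counter; leave alone.
- stack_center (a point): Centre of a short stack of upturned white paper cups, 79 across, 94 high, near the robot; leave alone.
Things that resemble listed ones, but are neither listed nor needed, are in the scene too. Leave any blue or turquoise look-alike of the part that bears sign_center alone.

How it is judged:
By the outcome, as a careful person would: the job done as asked, in the order asked, and still so for the second after the job is handed in, with the robot touching nothing.
It also fails if it takes over 61 s, if anything falls off the work surface, if the arm or the gripper's body presses on something with over 40 N, if the wrist force passes 120 N, or if a joint passes its speed limit or range.

## Working session

There is one attempt and no reset: what is moved stays moved. The work goes in short steps, Python scripts to look and compute and a tool call to move; the robot and the scene stay as the last step left them, time stands still between calls to the robot, and variables do not carry over. Pictures are saved under pics/ and viewed, about 8 in all and at most 12, crops included, and the job is handed in when it is done.

Besides the shell and the picture viewer there is one more tool, called after "Emit:" as a command line: name --argument value ..., lists and objects as JSON in quotes. move_arm: Moves the arm, as the interface text tells. Its arguments: {"type":"object","properties":{"moves":{"type":"array"},"force":{"type":"number"}},"required":["moves"]}

```bash
ls; mkdir -p pics
python3 - <<'E'
from rig import env
import cv2,numpy as np
np.set_printoptions(precision=4,suppress=True)
for n in ["scene","side","wrist"]:
    i=env.camera_info(n); print(n,i)
o=env.get_obs(); print(o)
a=env.grab_frame("scene");b=env.grab_frame("side")
cv2.imwrite("pics/scene0.png",a);cv2.imwrite("pics/side0.png",b)
E
```

```text
pics
scene {'fx': 600.6219717175593, 'fy': 600.6219717175593, 'cx': 321.7267085748935, 'cy': 236.60045112844207, 'k1': 0.06018674384770258, 'extrinsics': array([[   0.5111,    0.5765,   -0.6375, 1366.4563],
       [   0.8595,   -0.3447,    0.3774, -460.8683],
       [  -0.0022,   -0.7409,   -0.6717, 1043.0271],
       [   0.    ,    0.    ,    0.    ,    1.    ]])}
side {'fx': 532.1208889376121, 'fy': 532.1208889376121, 'cx': 315.03382328397026, 'cy': 247.66677502111736, 'k1': -0.011366595181175646, 'extrinsics': array([[  -0.8895,   -0.3426,    0.3023,   29.7142],
       [  -0.4569,    0.6693,   -0.5859,  877.0665],
       [  -0.0016,   -0.6593,   -0.7519, 1098.4783],
       [   0.    ,    0.    ,    0.    ,    1.    ]])}
wrist {'fx': 337.50005509104375, 'fy': 337.50005509104375, 'cx': 314.05656255191354, 'cy': 235.46050223466065, 'k1': 0.014133420727652156, 'mount': array([[  -0.0012,   -0.2951,    0.9555, -142.4291],
       [   1.    ,   -0.0005,    0.0011,   -0.2258],
       [   0.0001,    0.9555,    0.2951,  -76.2949],
       [   0.    ,    0.    ,    0.    ,    1.    ]])}
{'time': 0.0, 'joints': array([-1.4192,  0.2178,  1.6149,  0.    ,  1.3113, -0.1122]), 'dq': array([ 0.0015, -0.0002, -0.0011,  0.0008,  0.0002,  0.0004]), 'joint_torque': array([ -0.0003, -39.6849, -30.3853,  -0.0003,   0.0098,  -0.    ]), 'tool_pos': array([ 162.8773, -602.5526,  229.9598]), 'tool_rot': array([ 2.0816,  0.2787, -2.0817]), 'force': array([-0.5676,  0.2018, -0.2895]), 'ft_torque': array([-0.0102, -0.0334, -0.0235]), 'width': 85.57283122321113}
```

View pics/scene0.png

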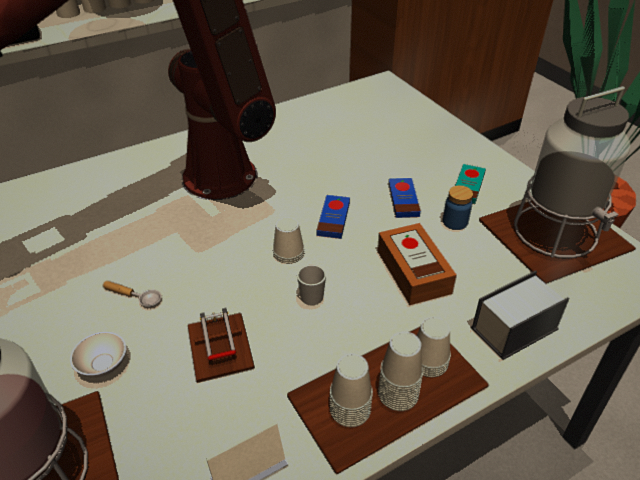

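View pics/side0.png

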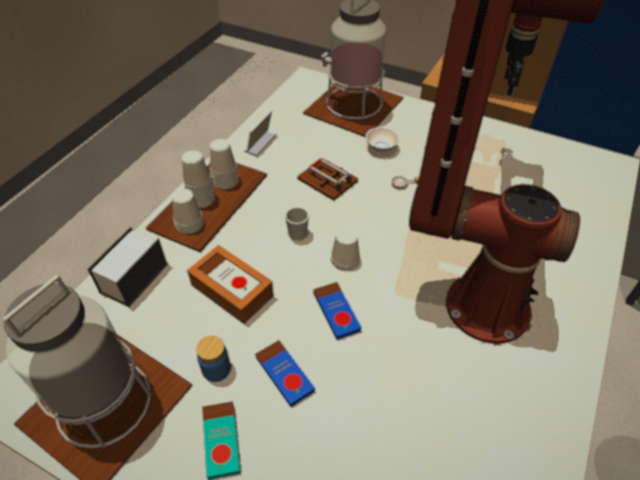

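The scene view shows the stand at about (220,345), with its red bar at (221,356), and the case at about (416,263). The sign lies in the case with its band at about (430,270). The side view shows the stand at (328,177) and the case at (231,283). Next I'll crop closer for the corners.

```bash
cat > h.py <<'E'
from rig import env
import cv2,numpy as np
from scipy.spatial.transform import Rotation as R
np.set_printoptions(precision=2,suppress=True)
def cam(n,obs=None):
    i=env.camera_info(n)
    if n=="wrist":
        T=np.eye(4);T[:3,:3]=R.from_rotvec(obs["tool_rot"]).as_matrix();T[:3,3]=obs["tool_pos"]
        E=T@i["mount"]
    else: E=i["extrinsics"]
    return i,E
def ray(n,uv,obs=None):
    i,E=cam(n,obs)
    d=np.array([(uv[0]-i["cx"])/i["fx"],(uv[1]-i["cy"])/i["fy"]]);s=d.copy()
    for _ in range(10): s=d/(1+i["k1"]*(s@s))
    v=E[:3,:3]@np.array([s[0],s[1],1]);return E[:3,3],v/np.linalg.norm(v)
def onz(n,uv,z,obs=None):
    c,v=ray(n,uv,obs);return c+v*(z-c[2])/v[2]
def proj(n,P,obs=None):
    i,E=cam(n,obs);p=E[:3,:3].T@(np.asarray(P,float)-E[:3,3]);s=p[:2]/p[2]
    s=s*(1+i["k1"]*(s@s));return s*i["fx"]+[i["cx"],i["cy"]]
def tri(a,b):
    (c1,v1),(c2,v2)=a,b
    s=np.linalg.lstsq(np.stack([v1,-v2],1),c2-c1,rcond=None)[0]
    p,q=c1+s[0]*v1,c2+s[1]*v2;return (p+q)/2,np.linalg.norm(p-q)
def crop(n,x0,y0,w,h,k,img=None):
    return cv2.resize(img[y0:y0+h,x0:x0+w],None,fx=k,fy=k,interpolation=cv2.INTER_CUBIC)
E
python3 - <<'E'
from h import *
a=cv2.imread("pics/scene0.png")
c=np.hstack([crop(0,180,295,80,95,5,a),crop(0,372,215,80,95,5,a)])
cv2.imwrite("pics/crop1.png",c)
E
```

```text
(no output)
```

View pics/crop1.png

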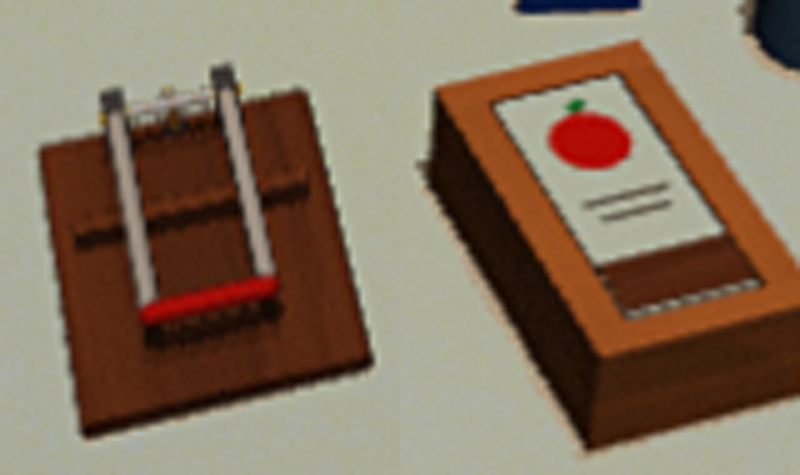

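Crop: the stand's base-top corners are at about (40,148), (305,92), (372,360) and (84,430), and its red bar runs from (145,312) to (275,285). The case's top corners are at (435,90), (640,40) and (600,355), and the sign/recess corners are at (493,103), (617,74), (762,283) and (627,318).

Run:
```python
from h import *
S=lambda u,v:((u+.5)/5-.5+180,(v+.5)/5-.5+295)
C=lambda u,v:((u-400+.5)/5-.5+372,(v+.5)/5-.5+215)
st=np.array([onz("scene",S(*p),14) for p in [(40,148),(305,92),(372,357),(84,427)]])
print("stand",st,[np.linalg.norm(st[i]-st[i-1]) for i in range(4)],"ctr",st.mean(0))
ex=(st[2]+st[3]-st[0]-st[1]);print("yaw x",np.arctan2(ex[1],ex[0]));ey=st[1]+st[2]-st[0]-st[3];print("yaw y",np.arctan2(ey[1],ey[0]))
bar=np.array([onz("scene",S(*p),40) for p in [(148,312),(275,286)]]);print("bar",bar,bar.mean(0),np.linalg.norm(bar[1]-bar[0]))
ca=np.array([onz("scene",C(*p),64) for p in [(435,90),(640,40),(600,355)]])
print("case",ca,np.linalg.norm(ca[1]-ca[0]),np.linalg.norm(ca[2]-ca[0]),"ctr",(ca[1]+ca[2])/2)
sg=np.array([onz("scene",C(*p),64) for p in [(493,103),(617,74),(762,283),(627,318)]])
print("sign",sg,[np.linalg.norm(sg[i]-sg[i-1]) for i in range(4)],"ctr",sg.mean(0))
ex=(sg[2]+sg[3]-sg[0]-sg[1]);print("yaw x",np.arctan2(ex[1],ex[0]));e=ca[2]-ca[0];print("case yaw",np.arctan2(e[1],e[0]))
for n,px,z in [("cup",(312,270),75),("stack",(287,226),94),("jar",(460,192),100),("bowl",(100,345),42)]: print(n,onz("scene",px,z))
```

```text
stand [[ 484.53 -280.85   14.  ]
 [ 515.13 -168.03   14.  ]
 [ 658.7  -204.56   14.  ]
 [ 629.39 -318.31   14.  ]] [np.float64(149.62757974073702), np.float64(116.89311344387568), np.float64(148.14507131155716), np.float64(117.47124603592006)] ctr [ 571.94 -242.94   14.  ]
yaw x -0.2511215143851224
yaw y 1.312255923237523
bar [[ 609.93 -279.23   40.  ]
 [ 624.68 -229.79   40.  ]] [ 617.3  -254.51   40.  ] 51.59489318456411
case [[495.99 215.95  64.  ]
 [517.5  324.54  64.  ]
 [679.   177.82  64.  ]] 110.69986980169442 186.94561759759753 ctr [598.25 251.18  64.  ]
sign [[518.24 234.7   64.  ]
 [532.07 299.22  64.  ]
 [680.65 268.11  64.  ]
 [666.96 202.03  64.  ]] [np.float64(152.26478663043656), np.float64(65.9921529295333), np.float64(151.80347518822794), np.float64(67.48458219604574)] ctr [599.48 251.01  64.  ]
yaw x -0.21135054669524334
case yaw -0.20541359373387955
cup [532.98   6.77  75.  ]
stack [390.38  20.26  94.  ]
jar [506.56 455.86 100.  ]
bowl [ 467.54 -458.79   42.  ]
```

```bash
cat >> h.py <<'E'
def frame(xy,yaw):
    T=np.eye(4);T[:3,:3]=R.from_euler("z",yaw).as_matrix();T[:2,3]=xy;return T
ST=frame((572,-243),-.252); CA=frame((599,251),-.21)
def pt(T,p): return T[:3,:3]@np.array(p,float)+T[:3,3]
def tool(T,xd,yd):
    "tool rotation from finger direction and jaw direction given in frame T"
    x=np.array(xd,float);x/=np.linalg.norm(x);y=np.array(yd,float);y-=x*(x@y);y/=np.linalg.norm(y)
    return T[:3,:3]@np.stack([x,y,np.cross(x,y)],1)
def delta(p,Rm,o=None):
    "offset (m) and turn (rad) from measured pose"
    o=o or env.get_obs();R0=R.from_rotvec(o["tool_rot"])
    return (np.array(p)-o["tool_pos"])/1000,(R.from_matrix(Rm)*R0.inv()).as_rotvec()
E
python3 - <<'E'
from h import *
o=env.get_obs();print(R.from_rotvec(o["tool_rot"]).as_matrix())
for s in (1,-1):
    print("bar jaw",s,pt(ST,(50,0,150)),delta(pt(ST,(50,0,150)),tool(ST,(0,0,-1),(s,0,0))))
    c,sn=np.cos(.82),np.sin(.82)
    print("case pitched",s,delta(pt(CA,(0,0,200)),tool(CA,(c,0,-sn),(0,s,0))))
print("hinge",pt(ST,(-58,0,40)))
E
```

```text
[[-0.    0.26 -0.97]
 [ 0.   -0.97 -0.26]
 [-1.   -0.   -0.  ]]
bar jaw 1 [ 620.42 -255.47  150.  ] (array([ 0.46,  0.35, -0.08]), array([-0.  , -0.  ,  1.05]))
case pitched 1 (array([ 0.44,  0.85, -0.03]), array([-1.02, -0.03,  2.5 ]))
bar jaw -1 [ 620.42 -255.47  150.  ] (array([ 0.46,  0.35, -0.08]), array([-0.  ,  0.  , -2.09]))
case pitched -1 (array([ 0.44,  0.85, -0.03]), array([ 0.02, -0.76, -0.45]))
hinge [ 515.83 -228.54   40.  ]
```

Emit:
move_arm --moves '[{"fingers": 0.035,"offset": [0.23,0.175,-0.02],"turn": [0,0,0.55]},{"fingers": 0.035,"offset": [0.23,0.175,-0.02],"turn": [0,0,0.55]},{"fingers": 0.035,"offset": [0.23,0.175,-0.02],"turn": [0,0,0.55]},{"fingers": 0.035,"offset": [0.23,0.175,-0.02],"turn": [0,0,0.55]},{"fingers": 0.035,"offset": [0.23,0.175,-0.02],"turn": [0,0,0.55]}]' --force 40

```text
time: 0.72
tool_pos: [394.6, -425.9, 210.4]
tool_rot: [1.741, 0.754, -1.74]
force: [-0.4, -0.2, 0.1]
width: 34.8
```

Emit:
move_arm --moves '[{"fingers": 0.035,"offset": [0.227,0.172,-0.08],"turn": [0,0,0.5]},{"fingers": 0.035,"offset": [0.227,0.172,-0.08],"turn": [0,0,0.5]},{"fingers": 0.035,"offset": [0.227,0.172,-0.08],"turn": [0,0,0.5]},{"fingers": 0.035,"offset": [0.227,0.172,-0.08],"turn": [0,0,0.5]},{"fingers": 0.035,"offset": [0.227,0.172,-0.08],"turn": [0,0,0.5]}]'

```text
time: 1.35
tool_pos: [621.1, -254.0, 129.6]
tool_rot: [1.395, 1.079, -1.396]
force: [0.4, 0.6, -0.1]
width: 35.1
```

Run:
```python
from h import *
o=env.get_obs();w=env.grab_frame("wrist");cv2.imwrite("pics/w1.png",w)
m=(w[:,:,2]>110)&(w[:,:,1]<60)&(w[:,:,0]<60)
n,l,s,c=cv2.connectedComponentsWithStats(m.astype(np.uint8))
for i in range(1,n):
    if s[i,4]>100: print(s[i],c[i],onz("wrist",c[i],40,o))
print(o["time"],o["tool_pos"],o["joints"]);print(delta(pt(ST,(50,0,130)),tool(ST,(0,0,-1),(1,0,0)),o))
print(proj("wrist",pt(ST,(50,0,40)),o))
```

```text
[308 202  15  26 256] [315.12 214.69] [ 627.41 -235.49   40.  ]
[308 253  15  31 283] [315.29 267.82] [ 617.33 -274.69   40.  ]
1.35 [ 621.06 -253.99  129.6 ] [-0.49  0.41  1.57  0.    1.16 -0.24]
(array([-0., -0.,  0.]), array([-0., -0.,  0.]))
[312.74 243.02]
```

View pics/w1.png

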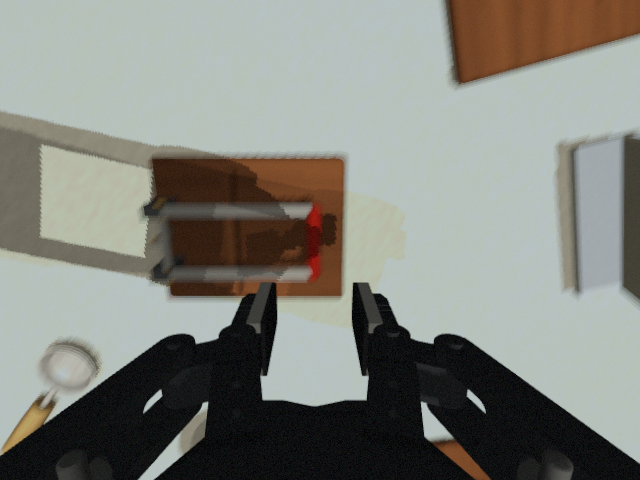

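The wrist view shows the red bar centred at about (315,243), 2 mm off the prediction, between the legs. I'll descend and pinch it.

Emit:
move_arm --moves '[{"fingers": 0.035,"offset": [0.0015,-0.0005,-0.05],"turn": [0,0,0]},{"fingers": 0.035,"offset": [0.0015,-0.0005,-0.085],"turn": [0,0,0]},{"fingers": 0.035,"offset": [0.0015,-0.0005,-0.104],"turn": [0,0,0]},{"fingers": 0.005,"offset": [0.0015,-0.0005,-0.104],"turn": [0,0,0]},{"fingers": 0.005,"offset": [0.0015,-0.0005,-0.104],"turn": [0,0,0]}]' --force 30

```text
time: 2.02
tool_pos: [617.8, -255.9, 26.5]
tool_rot: [1.393, 1.085, -1.402]
force: [-7.0, 1.2, -1.4]
width: 9.0
```

Emit:
move_arm --moves '[{"fingers": 0.005,"offset": [0,0,0],"turn": [0,0,0]},{"fingers": 0.005,"offset": [0,0,0],"turn": [0,0,0]}]'

```text
time: 2.28
tool_pos: [617.7, -255.8, 26.9]
tool_rot: [1.393, 1.085, -1.402]
force: [-6.8, 1.4, -2.6]
width: 8.5
```

Gripped: width 8.5, and a −7 N side pull suggests the bar is about 4 mm nearer than commanded. I'll add that to the arc.

Emit:
move_arm --moves '[{"fingers": 0.005,"offset": [-0.006,0.0015,0.0215],"turn": [0,0,0]},{"fingers": 0.005,"offset": [-0.0122,0.0031,0.0421],"turn": [0,0,0]},{"fingers": 0.005,"offset": [-0.0223,0.0057,0.061],"turn": [0,0,0]},{"fingers": 0.005,"offset": [-0.0357,0.0092,0.0775],"turn": [0,0,0]},{"fingers": 0.005,"offset": [-0.052,0.0134,0.0909],"turn": [0,0,0]}]'

```text
time: 2.9
tool_pos: [570.6, -243.7, 120.9]
tool_rot: [1.398, 1.072, -1.393]
force: [0.2, 0.2, -4.2]
width: 8.6
```

Emit:
move_arm --moves '[{"fingers": 0.005,"offset": [-0.0187,0.0048,0.0098],"turn": [0,0,0]},{"fingers": 0.005,"offset": [-0.0387,0.01,0.0155],"turn": [0,0,0]},{"fingers": 0.005,"offset": [-0.0596,0.0153,0.0171],"turn": [0,0,0]},{"fingers": 0.005,"offset": [-0.0802,0.0206,0.0143],"turn": [0,0,0]},{"fingers": 0.005,"offset": [-0.0903,0.0232,0.0113],"turn": [0,0,0]}]'

```text
time: 3.52
tool_pos: [481.1, -220.9, 134.0]
tool_rot: [1.399, 1.07, -1.391]
force: [2.4, 1.5, 0.7]
width: 8.4
```

Emit:
move_arm --moves '[{"fingers": 0.03,"offset": [-0.002,0.0005,-0.001],"turn": [0,0,0]},{"fingers": 0.03,"offset": [-0.002,0.0005,-0.001],"turn": [0,0,0]},{"fingers": 0.03,"offset": [-0.002,0.0005,0.04],"turn": [0,0,0]},{"fingers": 0.03,"offset": [-0.002,0.0005,0.1],"turn": [0,0,0]},{"fingers": 0.03,"offset": [-0.002,0.0005,0.1],"turn": [0,0,0]}]'

```text
time: 4.15
tool_pos: [481.5, -222.6, 236.6]
tool_rot: [1.397, 1.063, -1.389]
force: [0.3, 0.4, 0.6]
width: 30.0
```

Emit:
move_arm --moves '[{"fingers": 0,"offset": [0.09,0.23,0],"turn": [0,0,0.85]},{"fingers": 0,"offset": [0.09,0.23,0],"turn": [0,0,0.85]},{"fingers": 0,"offset": [0.09,0.23,0],"turn": [0,0,0.85]},{"fingers": 0,"offset": [0.09,0.23,0],"turn": [0,0,0.85]},{"fingers": 0,"offset": [0.09,0.23,0],"turn": [0,0,0.85]}]'

```text
time: 4.78
tool_pos: [568.1, 14.3, 228.6]
tool_rot: [0.756, 1.437, -0.754]
force: [-0.7, -1.1, -0.1]
width: -0.0
```

Emit:
move_arm --moves '[{"fingers": 0,"offset": [0.088,0.228,-0.05],"turn": [0,0,0.76]},{"fingers": 0,"offset": [0.088,0.228,-0.05],"turn": [0,0,0.76]},{"fingers": 0,"offset": [0.088,0.228,-0.05],"turn": [0,0,0.76]},{"fingers": 0,"offset": [0.088,0.228,-0.05],"turn": [0,0,0.76]},{"fingers": 0,"offset": [0.088,0.228,-0.05],"turn": [0,0,0.76]}]'

```text
time: 5.4
tool_pos: [654.4, 242.1, 175.4]
tool_rot: [0.166, 1.569, -0.167]
force: [-0.3, -0.6, 0.3]
width: 0.1
```

Run:
```python
from h import *
o=env.get_obs();w=env.grab_frame("wrist");s=env.grab_frame("scene");d=env.grab_frame("side")
print(o["time"],o["tool_pos"],o["joints"]);print(delta(pt(CA,(60,0,100)),tool(CA,(0,0,-1),(0,1,0)),o))
cen={}
for n,im,(x0,y0,ww,hh) in [("scene",s,(170,280,100,120)),("side",d,(290,130,80,80))]:
    c=im[y0:y0+hh,x0:x0+ww].astype(int);m=(c[:,:,2]>110)&(c[:,:,1]<60)&(c[:,:,0]<60)
    ys,xs=np.nonzero(m);print(n,len(xs),xs.min()+x0,xs.max()+x0,ys.min()+y0,ys.max()+y0);cen[n]=(xs.mean()+x0,ys.mean()+y0)
p,e=tri(ray("scene",cen["scene"]),ray("side",cen["side"]));print("bar",p,e,"stand frame",ST[:3,:3].T@(p-ST[:3,3]))
a=np.vstack([crop(0,170,260,100,140,2,s),crop(0,290,130,100,80,2,d)])
c=np.hstack([cv2.resize(w,(613,460)),cv2.copyMakeBorder(a,0,20,0,0,0)])[:460]
cv2.imwrite("pics/m2.png",c[:,:800]);print(c.shape)
```

```text
5.4 [654.37 242.09 175.44] [ 0.25  0.42  1.47  0.    1.26 -1.11]
(array([ 0.  , -0.  , -0.08]), array([ 0., -0.,  0.]))
scene 8 209 240 328 337
side 29 304 363 134 196
bar [ 542.41 -235.84   34.32] 50.428541790488005 stand frame [-30.44  -0.44  34.32]
(460, 813, 3)
```

View pics/m2.png

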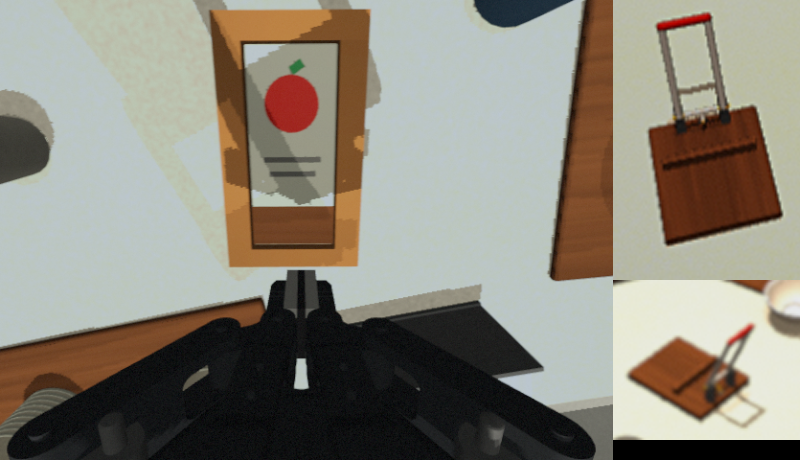

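The back is open: the red bar stands beyond the lugs in both fixed views. In the wrist view the sign's corners are at (243,43), (339,43), (334,246) and (252,246), at 0.958 scale. I'll refine both poses from these.

Run:
```python
from h import *
o=env.get_obs();k=640/613
for z in (64,):
    sg=np.array([onz("wrist",(u*k,v*k),z,o) for u,v in [(243,43),(339,43),(334,246),(252,246)]])
    print("sign",sg,[np.linalg.norm(sg[i]-sg[i-1]) for i in range(4)],"ctr",sg.mean(0));e=sg[2]+sg[3]-sg[0]-sg[1];print("yaw",np.arctan2(e[1],e[0]))
    cs=np.array([onz("wrist",(u*k,v*k),z,o) for u,v in [(209,10),(370,10),(358,266),(230,266)]])
    print("case",cs.mean(0),[np.linalg.norm(cs[i]-cs[i-1]) for i in range(4)]);e=cs[2]+cs[3]-cs[0]-cs[1];print("yaw",np.arctan2(e[1],e[0]))
s=env.grab_frame("scene");d=env.grab_frame("side")
cen={}
for n,im,(x0,y0,ww,hh) in [("scene",s,(185,260,40,20)),("side",d,(340,140,25,30))]:
    c=im[y0:y0+hh,x0:x0+ww].astype(int);m=(c[:,:,2]>90)&(c[:,:,2]>2.5*c[:,:,1])
    ys,xs=np.nonzero(m);print(n,len(xs),xs.min()+x0,xs.max()+x0,ys.min()+y0,ys.max()+y0);cen[n]=(xs.mean()+x0,ys.mean()+y0)
p,e=tri(ray("scene",cen["scene"]),ray("side",cen["side"]));print("bar",p,e,"stand frame",ST[:3,:3].T@(p-ST[:3,3]),"expect -95,0,141.5")
```

```text
sign [[519.19 226.12  64.  ]
 [533.91 292.29  64.  ]
 [683.52 260.26  64.  ]
 [668.48 192.32  64.  ]] [np.float64(153.0685077356555), np.float64(67.78586868513247), np.float64(153.00473239053102), np.float64(69.58752472275528)] ctr [601.27 242.75  64.  ]
yaw -0.2168285784735928
case [600.53 242.85  64.  ] [np.float64(191.50845550610904), np.float64(110.519908069267), np.float64(191.38155252982287), np.float64(110.72009656841294)]
yaw -0.20901379137354228
scene 86 192 218 267 274
side 17 349 358 153 160
bar [ 473.03 -220.6   141.09] 3.6179553436342995 stand frame [-101.43   -2.98  141.09] expect -95,0,141.5
```

Run:
```python
from h import *
env.grab_frame("wrist");o=env.get_obs();f={"wrist":env.grab_frame("wrist"),"scene":env.grab_frame("scene"),"side":env.grab_frame("side")}
print(o["tool_pos"],o["dq"])
rg={"wrist":(200,50,220,120),"scene":(395,225,40,40),"side":(225,270,30,25)}
for n,(x0,y0,w,h) in rg.items():
    c=f[n][y0:y0+h,x0:x0+w].astype(int);m=(c[:,:,2]>80)&(c[:,:,2]>4*c[:,:,1])
    nn,l,st,ce=cv2.connectedComponentsWithStats(m.astype(np.uint8));i=1+np.argmax(st[1:,4])
    p=onz(n,ce[i]+[x0,y0],64,o);print(n,st[i],p,"case ctr",p-CA[:3,:3]@[-35,0,0])
```

```text
[655.42 236.68 180.19] [-0. -0. -0.  0. -0. -0.]
wrist [  84   25   54   58 1262] [565.6  252.53  64.  ] case ctr [599.83 245.23  64.  ]
scene [  7  13  16  11 130] [564.17 258.61  64.  ] case ctr [598.4  251.31  64.  ]
side [  7   7  14  11 114] [560.72 255.87  64.  ] case ctr [594.95 248.57  64.  ]
```

Emit:
move_arm --moves '[{"fingers": 0,"offset": [0,0,-0.06],"turn": [0,0,0]},{"fingers": 0,"offset": [0,0,-0.105],"turn": [0,0,0]},{"fingers": 0,"offset": [0,0,-0.122],"turn": [0,0,0]},{"fingers": 0,"offset": [0,0,-0.134],"turn": [0,0,0]},{"fingers": 0,"offset": [0,0,-0.14],"turn": [0,0,0]}]'

```text
time: 6.48
tool_pos: [656.5, 238.4, 40.9]
tool_rot: [0.172, 1.562, -0.17]
force: [-2.0, -1.4, 7.7]
width: -0.3
```

Emit:
move_arm --moves '[{"fingers": 0,"offset": [0,0,-0.003],"turn": [0,0,0]},{"fingers": 0,"offset": [0,0,-0.004],"turn": [0,0,0]}]'

```text
time: 6.72
tool_pos: [658.2, 238.7, 40.0]
tool_rot: [0.172, 1.558, -0.169]
force: [-1.8, -2.4, 9.0]
width: 0.1
```

Emit:
move_arm --moves '[{"fingers": 0.0,"offset": [0,0,0.05],"turn": [0,0,0]},{"fingers": 0.085,"offset": [-0.05,0.01,0.11],"turn": [0,0,0]},{"fingers": 0.085,"offset": [-0.1,0.02,0.16],"turn": [0,0,0]},{"fingers": 0.085,"offset": [-0.14,0.03,0.2],"turn": [0,0,0]},{"fingers": 0.085,"offset": [-0.14,0.03,0.2],"turn": [0,0,0]}]'

```text
time: 7.35
tool_pos: [515.9, 269.9, 241.7]
tool_rot: [0.173, 1.555, -0.166]
force: [1.0, 0.9, 0.1]
width: 72.2
```

Run:
```python
from h import *
o=env.get_obs();s=env.grab_frame("scene");d=env.grab_frame("side");print(o["tool_pos"],o["joints"])
cv2.imwrite("pics/s3.png",s);cv2.imwrite("pics/d3.png",d)
c=np.hstack([crop(0,372,200,100,110,4,s),crop(0,180,235,100,110,4,d)]);cv2.imwrite("pics/c3.png",c)
```

```text
[515.88 269.91 241.68] [ 0.36  0.11  1.71  0.    1.31 -0.99]
```

View pics/c3.png

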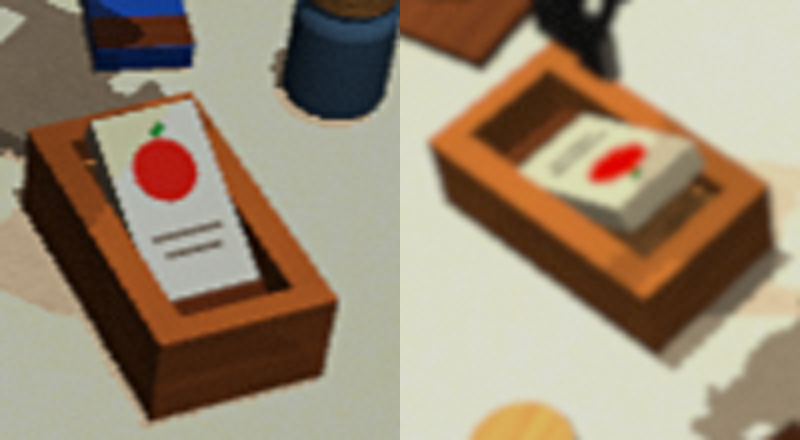

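Sign is tipped and stays so. Its raised end's face corners are at scene crop (88,122) and (192,95), and at side crop (702,150) and (622,206). I'll triangulate these.

Run:
```python
from h import *
S=lambda u,v:((u+.5)/4-.5+372,(v+.5)/4-.5+200)
D=lambda u,v:((u-400+.5)/4-.5+180,(v+.5)/4-.5+235)
P=[]
for a,b in [((88,122),(702,150)),((192,95),(622,206))]:
    p,e=tri(ray("scene",S(*a)),ray("side",D(*b)));P.append(p);print(p,e,"onz98",onz("scene",S(*a),98),onz("side",D(*b),98))
print(np.linalg.norm(P[0]-P[1]))
# case rim corners z=64: scene (28,132),(192,95)hidden,(160,345),(337,298); side (432,145),(553,43),(768,188),(645,298)
A=[onz("scene",S(*q),64) for q in [(28,132),(337,298)]];B=[onz("side",D(*q),64) for q in [(432,145),(553,43),(768,188),(645,298)]]
print("case scene",np.mean(A,0),"side",np.mean(B,0))
```

```text
[529.45 230.8   91.69] 5.601879003264477 onz98 [537.21 227.95  98.  ] [524.5 232.7  98. ]
[546.75 292.99  98.22] 7.242713112465775 onz98 [549.28 295.57  98.  ] [544.39 290.21  98.  ]
64.8849789815183
case scene [598.82 250.54  64.  ] side [592.5  250.53  64.  ]
```

```bash
sed -i 's/^ST=.*/ST=frame((570,-242.5),-.252); CA=frame((596,250),-.21)/' h.py
python3 - <<'E'
from h import *
np.set_printoptions(precision=4,suppress=True)
b=.82;d=np.array([np.cos(b),0,-np.sin(b)]);Rm=tool(CA,d,(0,1,0));g=np.array([-34.3,0,67.8])
print(delta(pt(CA,g-90*d),Rm),pt(CA,g-90*d)); print((pt(CA,g)-pt(CA,g-90*d))/1000,pt(CA,g))
E
```

```text
(array([-0.0137,  0.0006, -0.1058]), array([-0.1612, -0.727 ,  0.0045])) [502.4025 269.9496 133.6031]
[ 0.0601 -0.0128 -0.0658] [562.4535 257.1502  67.8   ]
```

Emit:
move_arm --moves '[{"fingers": 0.085,"offset": [-0.0137,0.0006,-0.06],"turn": [-0.161,-0.727,0.0]},{"fingers": 0.085,"offset": [-0.0137,0.0006,-0.06],"turn": [-0.161,-0.727,0.0]},{"fingers": 0.085,"offset": [-0.0137,0.0006,-0.06],"turn": [-0.161,-0.727,0.0]},{"fingers": 0.085,"offset": [-0.0137,0.0006,-0.1],"turn": [-0.161,-0.727,0.0]},{"fingers": 0.085,"offset": [-0.0137,0.0006,-0.1],"turn": [-0.161,-0.727,0.0]}]'

```text
time: 8.07
tool_pos: [500.5, 268.3, 132.4]
tool_rot: [0.087, 0.824, -0.205]
force: [1.1, 0.2, -0.1]
width: 85.2
```

Emit:
move_arm --moves '[{"fingers": 0.085,"offset": [0,0,0],"turn": [0,0,0]}]'

```text
time: 8.2
tool_pos: [498.7, 267.0, 130.3]
tool_rot: [0.083, 0.831, -0.207]
force: [0.4, -1.3, -0.1]
width: 85.0
```

Run:
```python
from h import *
np.set_printoptions(precision=4,suppress=True)
b=.82;d=np.array([np.cos(b),0,-np.sin(b)]);Rm=tool(CA,d,(0,1,0));g=np.array([-34.3,0,67.8])
o=env.get_obs();w=env.grab_frame("wrist");print(o["tool_pos"],o["joints"],o["width"])
print(delta(pt(CA,g),Rm,o)); cv2.imwrite("pics/w4.png",w)
```

```text
[498.6722 267.0028 130.3141] [ 0.6453  0.0574  2.1786 -1.0219  0.6472  0.0547] 85.01028260585986
(array([ 0.0638, -0.0099, -0.0625]), array([ 0.0049, -0.0144,  0.0066]))
```

View pics/w4.png

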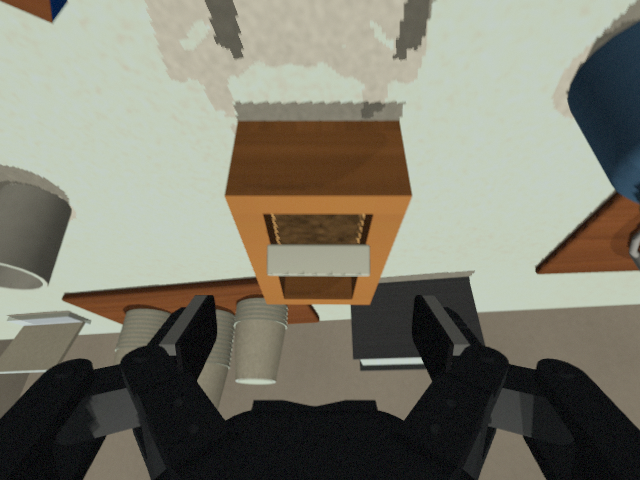

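The wrist view shows the raised sign end centred at (318,260), spanning x 267–370. That's within about 1 mm laterally of the plan. The jaws straddle it, so I'll go in and grip.

Emit:
move_arm --moves '[{"fingers": 0.085,"offset": [0.021,-0.0035,-0.021],"turn": [0.005,-0.014,0.007]},{"fingers": 0.085,"offset": [0.042,-0.007,-0.041],"turn": [0.005,-0.014,0.007]},{"fingers": 0.085,"offset": [0.056,-0.0093,-0.055],"turn": [0.005,-0.014,0.007]},{"fingers": 0.085,"offset": [0.0635,-0.0105,-0.0615],"turn": [0.005,-0.014,0.007]},{"fingers": 0.085,"offset": [0.0635,-0.0105,-0.0615],"turn": [0.005,-0.014,0.007]}]'

```text
time: 8.88
tool_pos: [567.9, 260.9, 87.1]
tool_rot: [0.095, 0.837, -0.201]
force: [0.2, 0.2, 1.1]
width: 84.7
```

Emit:
move_arm --moves '[{"fingers": 0.055,"offset": [0,0,0],"turn": [0,0,0]},{"fingers": 0.055,"offset": [0,0,0],"turn": [0,0,0]},{"fingers": 0.055,"offset": [0,0,0],"turn": [0,0,0]},{"fingers": 0.055,"offset": [0,0,0],"turn": [0,0,0]}]' --force 60

```text
time: 9.38
tool_pos: [564.7, 256.8, 86.6]
tool_rot: [0.088, 0.838, -0.209]
force: [-6.8, -7.6, 8.4]
width: 62.7
```

Run:
```python
from h import *
o=env.get_obs();print(o["tool_pos"],o["joints"],o["width"],o["force"])
s=env.grab_frame("scene");d=env.grab_frame("side");w=env.grab_frame("wrist")
c=np.hstack([crop(0,355,170,115,130,4,s),cv2.resize(w[:390,80:560],(340,276))]) if 0 else np.hstack([crop(0,365,170,100,130,4,s),crop(0,190,215,100,130,4,d)])
cv2.imwrite("pics/c5.png",c)
```

```text
[564.68 256.81  86.57] [ 0.54  0.23  2.09 -1.13  0.54  0.11] 62.711176636827794 [-6.76 -7.56  8.44]
```

View pics/c5.png

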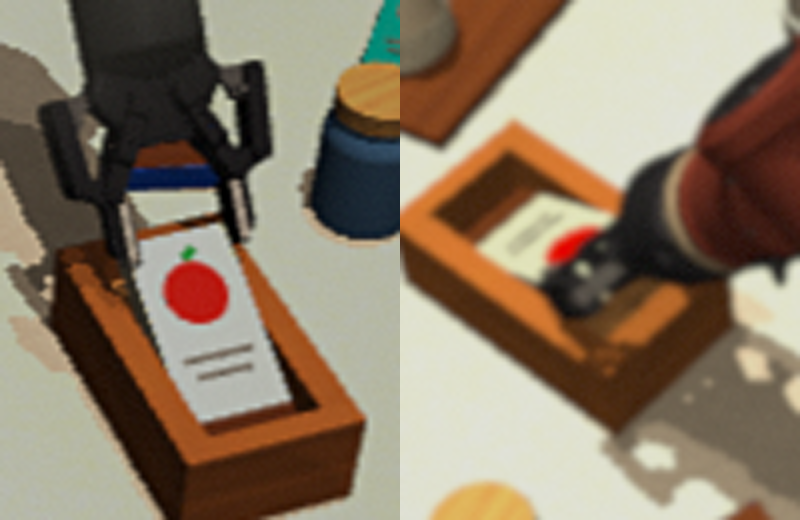

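The grip is poor: joint 4 sits at its limit, so the hand stopped about 18 mm high and only the tips hold the corner. I'll reopen, back off and use a steeper pitch of 63°.

Emit:
move_arm --moves '[{"fingers": 0.085,"offset": [0,0,0],"turn": [0,0,0]},{"fingers": 0.085,"offset": [0,0,0],"turn": [0,0,0]},{"fingers": 0.085,"offset": [0,0,0],"turn": [0,0,0]},{"fingers": 0.085,"offset": [-0.03,0.006,0.05],"turn": [0,0,0]},{"fingers": 0.085,"offset": [-0.05,0.01,0.09],"turn": [0.058,0.274,0]}]'

```text
time: 10.15
tool_pos: [523.4, 264.6, 159.1]
tool_rot: [0.098, 0.953, -0.216]
force: [2.1, -0.2, 1.1]
width: 84.9
```

Emit:
move_arm --moves '[{"fingers": 0.085,"offset": [-0.01,0,0],"turn": [0.03,0.1,0]},{"fingers": 0.085,"offset": [-0.01,0,0],"turn": [0.03,0.1,0]},{"fingers": 0.085,"offset": [-0.01,0,0],"turn": [0.03,0.1,0]}]'

```text
time: 10.52
tool_pos: [516.1, 263.7, 159.7]
tool_rot: [0.118, 1.049, -0.211]
force: [-0.3, 0.9, -0.1]
width: 84.6
```

Run:
```python
from h import *
np.set_printoptions(precision=4,suppress=True)
b=1.1;d=np.array([np.cos(b),0,-np.sin(b)]);Rm=tool(CA,d,(0,1,0));g=np.array([-41.9,0,65.6])
env.grab_frame("wrist");o=env.get_obs();w=env.grab_frame("wrist");print(o["tool_pos"],o["joints"],o["width"])
p=pt(CA,g-70*d);print("pre",delta(p,Rm,o)); print("go",(pt(CA,g)-p)/1000,pt(CA,g))
s=env.grab_frame("scene");side=env.grab_frame("side")
cv2.imwrite("pics/w6.png",w);cv2.imwrite("pics/s6.png",s);cv2.imwrite("pics/d6.png",side)
c=np.hstack([cv2.resize(w,(480,360)),crop(0,372,200,100,120,3,s)]);cv2.imwrite("pics/c6.png",c)
```

```text
[515.691  263.5914 159.1968] [ 0.5327  0.0279  2.0506 -0.5301  0.749  -0.4726] 85.43591546431358
pre (array([ 0.0083,  0.0018, -0.0312]), array([0.0142, 0.044 , 0.0207]))
go [ 0.0311 -0.0066 -0.0624] [555.0205 258.7345  65.6   ]
```

View pics/c6.png

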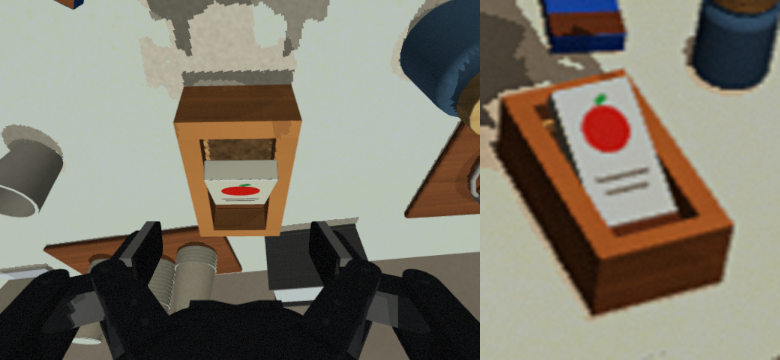

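The sign is still tipped and centred between the jaws, with the face's top edge at (240,179) in the scaled wrist view. Joint 4 is now at −0.53. I'll approach again.

Emit:
move_arm --moves '[{"fingers": 0.085,"offset": [0.008,0.002,-0.031],"turn": [0.014,0.044,0.021]},{"fingers": 0.085,"offset": [0.02,-0.0005,-0.056],"turn": [0.014,0.044,0.021]},{"fingers": 0.085,"offset": [0.031,-0.0025,-0.078],"turn": [0.014,0.044,0.021]},{"fingers": 0.085,"offset": [0.0395,-0.0045,-0.0935],"turn": [0.014,0.044,0.021]},{"fingers": 0.085,"offset": [0.0395,-0.0045,-0.0935],"turn": [0.014,0.044,0.021]}]'

```text
time: 11.35
tool_pos: [554.8, 258.7, 64.8]
tool_rot: [0.115, 1.098, -0.189]
force: [-1.0, -0.2, 0.3]
width: 85.2
```

Emit:
move_arm --moves '[{"fingers": 0.085,"offset": [0,0,0],"turn": [0,0,0]}]'

```text
time: 11.48
tool_pos: [556.0, 259.8, 67.4]
tool_rot: [0.117, 1.095, -0.187]
force: [0.3, 0.5, -0.1]
width: 84.8
```

Run:
```python
from h import *
o=env.get_obs();print(o["tool_pos"],o["joints"],o["width"],o["force"])
```

```text
[555.99 259.83  67.42] [ 0.46  0.24  2.01 -0.54  0.58 -0.49] 84.81848743894628 [ 0.25  0.47 -0.09]
```

Emit:
move_arm --moves '[{"fingers": 0.055,"offset": [0,0,0],"turn": [0,0,0]},{"fingers": 0.055,"offset": [0,0,0],"turn": [0,0,0]},{"fingers": 0.055,"offset": [0,0,0],"turn": [0,0,0]},{"fingers": 0.055,"offset": [0,0,0],"turn": [0,0,0]}]' --force 70

```text
time: 11.98
tool_pos: [555.6, 258.7, 68.3]
tool_rot: [0.114, 1.095, -0.189]
force: [-4.5, -3.4, 3.9]
width: 64.5
```

Emit:
move_arm --moves '[{"fingers": 0.055,"offset": [0,0,0.008],"turn": [0,0,0]},{"fingers": 0.055,"offset": [0,0,0.025],"turn": [0,0,0]},{"fingers": 0.055,"offset": [0,0,0.06],"turn": [0,0,0]},{"fingers": 0.055,"offset": [0,0,0.1],"turn": [0,0,0]},{"fingers": 0.055,"offset": [0,0,0.14],"turn": [0,0,0]}]'

```text
time: 12.6
tool_pos: [556.2, 260.3, 210.1]
tool_rot: [0.119, 1.093, -0.185]
force: [0.6, 0.3, -2.3]
width: 64.4
```

Run:
```python
from h import *
env.grab_frame("wrist");o=env.get_obs();w=env.grab_frame("wrist");s=env.grab_frame("scene");d=env.grab_frame("side");print(o["tool_pos"],o["tool_rot"],o["joints"],o["width"],o["force"])
for n,i in zip("wsd",(w,s,d)):cv2.imwrite(f"pics/{n}7.png",i)
cv2.imwrite("pics/c7.png",np.hstack([crop(0,365,110,100,140,4,s),crop(0,190,180,100,140,4,d)]))
```

```text
[560.18 262.15 218.12] [ 0.12  1.08 -0.18] [ 0.46  0.02  1.93 -0.39  0.84 -0.69] 64.35749717571619 [1.95 1.18 3.27]
```

View pics/c7.png

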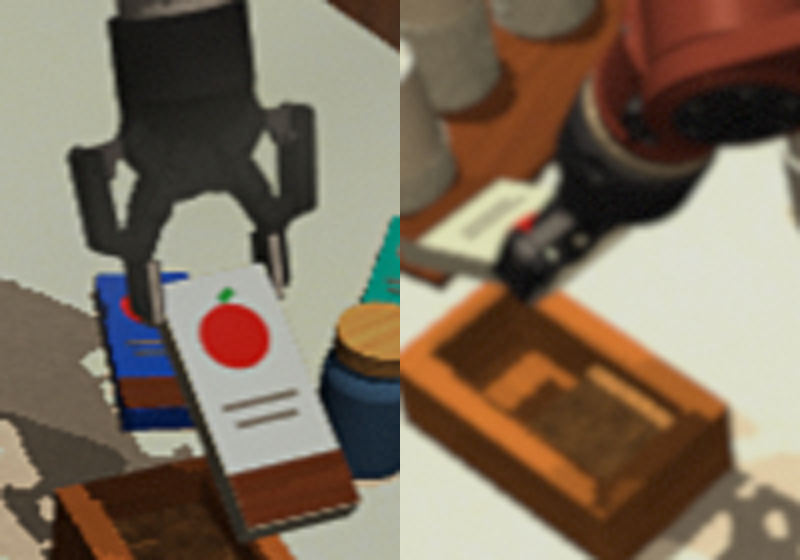

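The sign is out of the case and held near its top. The scene face corners are at about (160,287), (267,263), (357,500) and (243,533) in the crop. I'll check the wrist view to measure how it sits in the grip.

Run:
```python
from h import *
w=cv2.imread("pics/w7.png");cv2.imwrite("pics/w7b.png",w[60:400])
S=lambda u,v:((u+.5)/4-.5+365,(v+.5)/4-.5+110)
px=np.array([S(*p) for p in [(160,287),(267,263),(357,500),(243,533)]])
ob=np.array([[-75,-33,10],[-75,33,10],[75,33,10],[75,-33,10]],float)
i,E=cam("scene");K=np.array([[i["fx"],0,i["cx"]],[0,i["fy"],i["cy"]],[0,0,1]])
ok,rv,tv,err=cv2.solvePnPGeneric(ob,px,K,np.array([i["k1"],0,0,0]),flags=cv2.SOLVEPNP_IPPE)
o=env.get_obs();Rt=R.from_rotvec(o["tool_rot"]).as_matrix();print(o["tool_pos"],o["time"])
for r,t,e in zip(rv,tv,err):
    Rs=E[:3,:3]@R.from_rotvec(r.ravel()).as_matrix();c=E[:3,:3]@t.ravel()+E[:3,3]
    print("x axis",Rs[:,0],"pitch below",np.degrees(np.arcsin(-Rs[2,0])),"z",Rs[:,2],"c",c,e,"in tool c",Rt.T@(c-o["tool_pos"]),"xaxis in tool",Rt.T@Rs[:,0],"z in tool",Rt.T@Rs[:,2])
```

```text
[556.85 260.4  209.67] 12.8
x axis [0.58 0.81 0.03] pitch below -1.9624378910392495 z [-0.56  0.43 -0.71] c [598.12 269.2  183.64] [31.12] in tool c [40.84 17.07 22.36] xaxis in tool [0.15 0.92 0.37] z in tool [ 0.35  0.3  -0.89]
x axis [0.59 0.79 0.16] pitch below -8.94665774025778 z [-0.44  0.48 -0.76] c [594.1  276.62 189.69] [32.14] in tool c [32.98 23.51 20.23] xaxis in tool [0.05 0.9  0.44] z in tool [ 0.43  0.37 -0.82]
```

View pics/w7b.png

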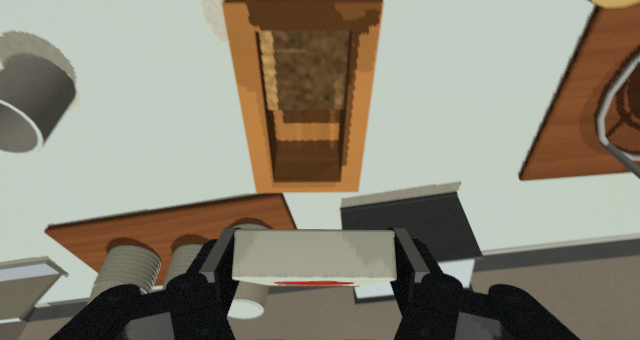

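The wrist view shows the sign's top end squarely between the pads: end face corners about (235,229), (394,231), (232,277) and (397,278) in the crop, with a sliver of face and disc below. I'll redo the PnP with z=0 object points.

```bash
cat > sp.py <<'E'
from h import *
def signpose(n,px,ob,o):
    i,E=cam(n,o);K=np.array([[i["fx"],0,i["cx"]],[0,i["fy"],i["cy"]],[0,0,1]])
    ok,r,t=cv2.solvePnP(np.float64(ob),np.float64(px),K,np.array([i["k1"],0,0,0]),flags=cv2.SOLVEPNP_SQPNP)
    q,_=cv2.projectPoints(np.float64(ob),r,t,K,np.array([i["k1"],0,0,0]))
    Rs=E[:3,:3]@R.from_rotvec(r.ravel()).as_matrix();c=E[:3,:3]@t.ravel()+E[:3,3]
    Rt=R.from_rotvec(o["tool_rot"]).as_matrix();a=Rt.T@Rs
    print(n,"res",np.abs(q.reshape(-1,2)-px).max(),"pitch",np.degrees(np.arcsin(-Rs[2,0])),"tool c",Rt.T@(c-o["tool_pos"]),"x in tool",a[:,0],"ang",np.degrees(np.arctan2(a[2,0],a[0,0])),"z in tool",a[:,2])
    return Rs,c
E
python3 - <<'E'
from sp import *
o=env.get_obs();o2=dict(o);print(o["time"],o["tool_pos"])
S=lambda u,v:((u+.5)/4-.5+365,(v+.5)/4-.5+110)
f=[[-75,-33,10],[-75,33,10],[75,33,10],[75,-33,10]]
signpose("scene",np.array([S(*p) for p in [(160,287),(267,263),(357,500),(243,533)]]),f,o)
# detect red disc in wrist
w=cv2.imread("pics/w7.png").astype(int);m=((w[:,:,2]>80)&(w[:,:,2]>3*w[:,:,1])).astype(np.uint8);m[:320]=0
n,l,st,c=cv2.connectedComponentsWithStats(m);print(st[1:],c[1:])
g=w.sum(2)[:,315];print("col315",list(zip(range(280,352,2),g[280:352:2])))
r=w.sum(2);print("row300",[x for x in range(220,420) if abs(r[300,x]-r[300,x-1])>60],"row330",[x for x in range(220,420) if abs(r[330,x]-r[330,x-1])>60])
E
```

```text
12.8 [556.85 260.4  209.67]
scene res 0.4926486673941497 pitch 28.978238411100136 tool c [43.49 24.76  5.5 ] x in tool [ 0.83 -0.01  0.56] ang 33.84925822032098 z in tool [-0.56 -0.1   0.83]
[[283 342  69   2 118]] [[314.37 342.58]]
col315 [(280, np.int64(591)), (282, np.int64(593)), (284, np.int64(593)), (286, np.int64(587)), (288, np.int64(588)), (290, np.int64(307)), (292, np.int64(445)), (294, np.int64(447)), (296, np.int64(448)), (298, np.int64(446)), (300, np.int64(448)), (302, np.int64(449)), (304, np.int64(450)), (306, np.int64(451)), (308, np.int64(450)), (310, np.int64(457)), (312, np.int64(457)), (314, np.int64(459)), (316, np.int64(454)), (318, np.int64(457)), (320, np.int64(456)), (322, np.int64(458)), (324, np.int64(460)), (326, np.int64(460)), (328, np.int64(458)), (330, np.int64(459)), (332, np.int64(465)), (334, np.int64(463)), (336, np.int64(495)), (338, np.int64(589)), (340, np.int64(572)), (342, np.int64(241)), (344, np.int64(282)), (346, np.int64(221)), (348, np.int64(213)), (350, np.int64(314))]
row300 [230, 234, 235, 394, 395, 399] row330 [232, 233, 395, 396, 397, 415]
```

```bash
cat >> sp.py <<'E'
ST=frame((570,-242.5),-.254)
A=np.radians(106.5);RP=tool(ST,(np.cos(A),0,-np.sin(A)),(0,1,0))
SEAT=np.array([-86.1,0,133.7])   # TCP in stand frame with the sign seated
E
python3 - <<'E'
from sp import *
np.set_printoptions(precision=4,suppress=True)
o=env.get_obs();print(o["tool_pos"],o["joints"],o["force"],o["width"])
print(delta(pt(ST,SEAT+[3,0,130]),RP,o),pt(ST,SEAT+[3,0,130]))
E
```

```text
[556.8458 260.4008 209.668 ] [ 0.4627  0.0265  1.933  -0.3883  0.8361 -0.6853] [ 0.2549 -1.1495 -1.6647] 64.43631169064012
(array([-0.0673, -0.482 ,  0.054 ]), array([ 0.1705,  0.743 , -0.0402])) [ 489.5663 -221.6188  263.7   ]
```

Emit:
move_arm --moves '[{"fingers": 0.055,"offset": [-0.003,-0.03,0.05],"turn": [0.02,0.08,0]},{"fingers": 0.055,"offset": [-0.009,-0.08,0.085],"turn": [0.04,0.16,-0.01]},{"fingers": 0.055,"offset": [-0.016,-0.13,0.09],"turn": [0.055,0.24,-0.015]},{"fingers": 0.055,"offset": [-0.023,-0.185,0.09],"turn": [0.07,0.32,-0.02]},{"fingers": 0.055,"offset": [-0.03,-0.24,0.09],"turn": [0.085,0.37,-0.02]}]'

```text
time: 13.42
tool_pos: [525.2, 18.2, 295.6]
tool_rot: [0.175, 1.475, -0.184]
force: [1.1, -0.2, -1.8]
width: 64.6
```

Emit:
move_arm --moves '[{"fingers": 0.055,"offset": [-0.007,-0.055,0],"turn": [0.02,0.09,0]},{"fingers": 0.055,"offset": [-0.015,-0.11,0],"turn": [0.04,0.18,-0.01]},{"fingers": 0.055,"offset": [-0.024,-0.165,-0.01],"turn": [0.06,0.27,-0.015]},{"fingers": 0.055,"offset": [-0.032,-0.21,-0.02],"turn": [0.075,0.34,-0.02]},{"fingers": 0.055,"offset": [-0.0373,-0.242,-0.036],"turn": [0.0855,0.373,-0.02]}]'

```text
time: 14.05
tool_pos: [488.1, -224.3, 258.8]
tool_rot: [0.235, 1.854, -0.177]
force: [0.6, 0.8, -2.1]
width: 64.2
```

Emit:
move_arm --moves '[{"fingers": 0.055,"offset": [0,0,0],"turn": [0,0,0]},{"fingers": 0.055,"offset": [0,0,0],"turn": [0,0,0]},{"fingers": 0.055,"offset": [0,0,0],"turn": [0,0,0]}]'

```text
time: 14.42
tool_pos: [489.1, -221.3, 261.6]
tool_rot: [0.232, 1.85, -0.175]
force: [0.6, -0.3, -1.2]
width: 64.2
```

Run:
```python
from sp import *
np.set_printoptions(precision=4,suppress=True)
o=env.get_obs();print(o["time"],o["tool_pos"],o["joints"],o["force"],o["width"],o["dq"])
print(delta(pt(ST,SEAT+[3,0,45]),RP,o),pt(ST,SEAT+[3,0,45]))
s=env.grab_frame("scene");cv2.imwrite("pics/s8.png",s)
hsv=cv2.cvtColor(s,cv2.COLOR_BGR2HSV);m=((s[:,:,2]>110)&(s[:,:,1]<60)&(s[:,:,0]<60)).astype(np.uint8);m[:200]=0;m[:,:150]=0;m[:,330:]=0
n,l,st,c=cv2.connectedComponentsWithStats(m)
for i in range(1,n):
    if st[i,4]>15: print(st[i],c[i])
```

```text
14.425 [ 489.1015 -221.2738  261.5992] [-0.5123  0.1984  1.6018 -0.076   1.6214 -1.8255] [ 0.615  -0.2849 -1.1814] 64.19444945842247 [ 0.0029 -0.0105 -0.0055 -0.0037  0.0011 -0.0004]
(array([ 0.0005, -0.0003, -0.0829]), array([ 0.0014, -0.0024, -0.0035])) [ 489.5663 -221.6188  178.7   ]
```

Emit:
move_arm --moves '[{"fingers": 0.055,"offset": [0,0,-0.03],"turn": [0,0,0]},{"fingers": 0.055,"offset": [0,0,-0.06],"turn": [0,0,0]},{"fingers": 0.055,"offset": [0,0,-0.083],"turn": [0,0,-0.003]},{"fingers": 0.055,"offset": [0,0,-0.083],"turn": [0,0,-0.003]},{"fingers": 0.055,"offset": [0,0,-0.083],"turn": [0,0,-0.003]}]'

```text
time: 15.1
tool_pos: [489.7, -222.3, 179.8]
tool_rot: [0.234, 1.848, -0.179]
force: [0.7, -0.3, -1.3]
width: 64.5
```

Run:
```python
from sp import *
env.grab_frame("scene");o=env.get_obs();print(o["time"],o["tool_pos"],o["force"],delta(pt(ST,SEAT+[3,0,45]),RP,o))
f={n:env.grab_frame(n) for n in ("scene","side","wrist")}
for n in f: cv2.imwrite(f"pics/{n}9.png",f[n])
np.save("pics/o9.npy",np.r_[o["tool_pos"],o["tool_rot"]])
a=crop(0,175,245,100,140,4,f["scene"]);b=crop(0,295,115,80,75,5,f["side"]);w=cv2.resize(f["wrist"],(400,300))
w=w[115:300]
c=np.hstack([a,np.vstack([b,w])]);print(c.shape);cv2.imwrite("pics/c9.png",c)
```

```text
15.15 [ 489.96 -222.52  180.12] [ 0.21 -0.02 -0.75] (array([-0.,  0., -0.]), array([ 0., -0.,  0.]))
(560, 800, 3)
```

View pics/c9.png

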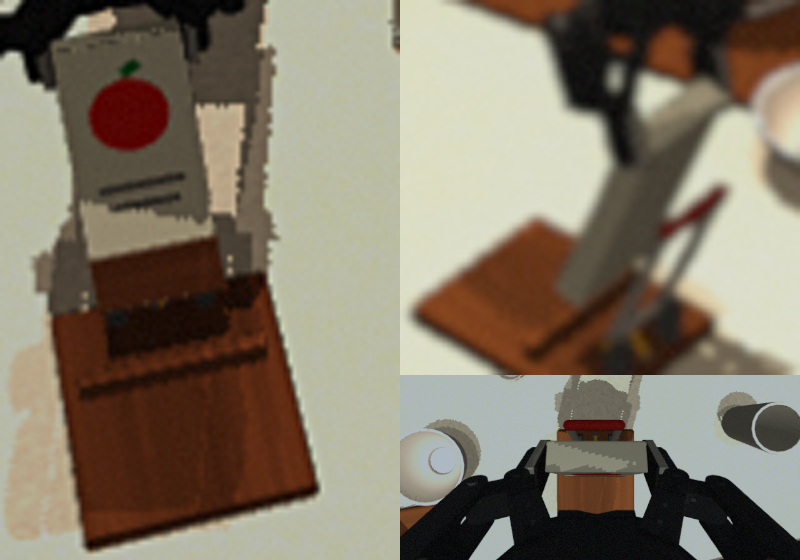

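The last view shows the sign hovering over the base, face forward, band down, centred in front of the open red bar. The scene band bottom edge runs from about (102,310) to (222,287). In the side crop, the foot's +y corners are at about (558,285) for the face side and (588,303) for the rear. I'll measure the foot relative to the stand.

Run:
```python
from sp import *
S=lambda u,v:((u+.5)/4-.5+175,(v+.5)/4-.5+245)
D=lambda u,v:((u-400+.5)/5-.5+295,(v+.5)/5-.5+115)
inv=lambda p:ST[:3,:3].T@(p-ST[:3,3])
iS=lambda q:((q[0]-175+.5)*4-.5,(q[1]-245+.5)*4-.5); iD=lambda q:((q[0]-295+.5)*5-.5+400,(q[1]-115+.5)*5-.5)
for nm,p in dict(base_pp=(75,60,14),base_pm=(75,-60,14),base_mp=(-75,60,14),base_mm=(-75,-60,14),lip_p=(-18,50,28),lip_m=(-18,-50,28),barp=(-95,24,141.5),barm=(-95,-24,141.5)).items():
    w=pt(ST,p);print(nm,"scene",iS(proj("scene",w)),"side",iD(proj("side",w)))
def yplane(n,uv,y):
    c,v=ray(n,uv);c=inv(c);v=ST[:3,:3].T@v;return c+v*(y-c[1])/v[1]
for q in [(558,285),(588,303)]: print("side y=33",yplane("side",D(*q),33))
print("tri",[inv(x) if i==0 else x for i,x in enumerate(tri(ray("scene",S(224,287)),ray("side",D(558,285))))])
o=env.get_obs();
for f in [[(52,45),(180,28),(224,287),(102,310)]]:
    Rs,c=signpose("scene",np.array([S(*p) for p in f]),[[-75,-33,10],[-75,33,10],[75,33,10],[75,-33,10]],o)
    print("stand",inv(c),ST[:3,:3].T@Rs)
# expected sign pose if grip model right
print("expected foot rear corner",SEAT*0+np.array([-43.2+3,33,14+45]), "tool in stand",inv(o["tool_pos"])-SEAT)
```

```text
base_pp scene (np.float64(318.885493905221), np.float64(482.98218538677247)) side (np.float64(399.58523243364067), np.float64(302.86870296398615))
base_pm scene (np.float64(83.61904456306115), np.float64(539.7542329983899)) side (np.float64(528.3613013923532), np.float64(209.84778854465657))
base_mp scene (np.float64(265.89187875281914), np.float64(268.6523121558196)) side (np.float64(584.6509707335902), np.float64(414.4603274379281))
base_mm scene (np.float64(48.89184721319339), np.float64(316.2642943280389)) side (np.float64(711.9344249946643), np.float64(313.6372576753409))
lip_p scene (np.float64(264.4136953571673), np.float64(333.4320781422539)) side (np.float64(523.6445366991004), np.float64(345.1158431214328))
lip_m scene (np.float64(76.72252197252169), np.float64(375.7783517454536)) side (np.float64(630.9233831937321), np.float64(263.67286681448815))
barp scene (np.float64(169.13621736994685), np.float64(96.46024159740114)) side (np.float64(658.7282980686402), np.float64(230.98613464780595))
barm scene (np.float64(77.19546250888209), np.float64(114.93611759322334)) side (np.float64(712.594712370019), np.float64(190.2837590702225))
side y=33 [-29.67  33.    70.68]
side y=33 [-52.86  33.    70.19]
tri [array([-25.41,  31.13,  65.61]), np.float64(4.66927580155132)]
scene res 0.35394004700043524 pitch 63.77327314710716 tool c [79.71  4.55 13.67] x in tool [ 0.73 -0.01  0.68] ang 42.709506496816154 z in tool [-0.68 -0.1   0.73]
stand [-92.16   3.31  99.52] [[ 0.44  0.09  0.89]
 [-0.01  1.   -0.1 ]
 [-0.9   0.03  0.44]]
expected foot rear corner [-40.2  33.   59. ] tool in stand [ 3.46 -1.   46.15]
```

Run:
```python
from sp import *
S=lambda u,v:((u+.5)/4-.5+175,(v+.5)/4-.5+245)
D=lambda u,v:((u-400+.5)/5-.5+295,(v+.5)/5-.5+115)
inv=lambda p:ST[:3,:3].T@(p-ST[:3,3])
def yplane(n,uv,y):
    c,v=ray(n,uv);c=inv(c);v=ST[:3,:3].T@v;return c+v*(y-c[1])/v[1]
for q in [(550,278),(580,296)]: print("side y=33",yplane("side",D(*q),33))
for q in [(222,281)]:
    p,e=tri(ray("scene",S(*q)),ray("side",D(550,278)));print("tri face corner",inv(p),e)
# top face corner +y : scene (180,28)->(178,22)
for z in (190,200,210,220): print(z,inv(onz("scene",S(178,22),z)))
for z in (55,60,65,70,75): print(z,inv(onz("scene",S(222,281),z)),inv(onz("scene",S(100,304),z)))
```

```text
side y=33 [-23.41  33.    72.48]
side y=33 [-46.66  33.    71.98]
tri face corner [-22.75  32.33  71.64] 0.14629105771552312
190 [-97.93  34.79 190.  ]
200 [-87.1   34.25 200.  ]
210 [-76.27  33.71 210.  ]
220 [-65.44  33.18 220.  ]
55 [-37.22  33.13  55.  ] [-39.81 -31.28  55.  ]
60 [-32.85  32.91  60.  ] [-35.43 -31.18  60.  ]
65 [-28.49  32.68  65.  ] [-31.05 -31.07  65.  ]
70 [-24.12  32.46  70.  ] [-26.67 -30.97  70.  ]
75 [-19.75  32.24  75.  ] [-22.29 -30.87  75.  ]
```

Relative to the stand, the face-bottom corner is at (−22.8, 32, 71.6), so the rear foot edge is at about x=−41.5, z≈65, and the lean is about 20°. That falls in the slot. Next a numeric yaw check of the bar against the sign edge in the wrist picture.

Run:
```python
from sp import *
w=cv2.imread("pics/wrist9.png").astype(int)
m=((w[:,:,2]>60)&(w[:,:,2]>3*w[:,:,1])).astype(np.uint8)
n,l,st,c=cv2.connectedComponentsWithStats(m)
for i in range(1,n):
    if st[i,4]>100:
        ys,xs=np.nonzero(l==i);print(st[i],c[i],"slope",np.polyfit(xs,ys,1)[0])
# sign rear-top edge: per column strongest dark->light transition around rows 285..310
g=cv2.GaussianBlur(w.sum(2).astype(np.float32),(3,3),0)
for lo,hi in [(285,312),(360,392)]:
    P=[]
    for x in range(250,380,5):
        d=np.diff(g[lo:hi,x]);P.append((x,lo+np.argmax(np.abs(d))))
    P=np.array(P);k=np.polyfit(P[:,0],P[:,1],1);print(lo,P[::4].tolist(),"slope",k[0])
```

```text
[ 262  257   98   16 1427] [310.33 264.07] slope -0.0014332653221430479
[278 342  75   2 140] [314.01 342.52] slope 0.002391456197353908
285 [[250, 288], [270, 297], [290, 289], [310, 289], [330, 289], [350, 289], [370, 289]] slope -0.051213675213675376
360 [[250, 386], [270, 363], [290, 386], [310, 380], [330, 380], [350, 371], [370, 384]] slope -0.06283760683760753
```

The bar is parallel to the jaw axis (slope −0.001), and the sign is about 2 mm to +y of the bar. I'll correct that and lower.

Emit:
move_arm --moves '[{"fingers": 0.055,"offset": [-0.0005,-0.002,-0.012],"turn": [0,0,0]},{"fingers": 0.055,"offset": [-0.0005,-0.002,-0.024],"turn": [0,0,0]},{"fingers": 0.055,"offset": [-0.0005,-0.002,-0.034],"turn": [0,0,0]},{"fingers": 0.055,"offset": [-0.0005,-0.002,-0.042],"turn": [0,0,0]},{"fingers": 0.055,"offset": [-0.0005,-0.002,-0.042],"turn": [0,0,0]}]'

```text
time: 15.92
tool_pos: [488.2, -224.2, 135.7]
tool_rot: [0.236, 1.851, -0.178]
force: [0.1, -0.2, -1.7]
width: 64.2
```

Emit:
move_arm --moves '[{"fingers": 0.055,"offset": [0,0,-0.003],"turn": [0,0,0]},{"fingers": 0.055,"offset": [0,0,-0.006],"turn": [0,0,0]},{"fingers": 0.055,"offset": [0,0,-0.006],"turn": [0,0,0]}]'

```text
time: 16.3
tool_pos: [488.9, -224.7, 134.8]
tool_rot: [0.235, 1.851, -0.179]
force: [-5.0, 2.7, 14.6]
width: 64.5
```

Contact is 14.6 N at about the expected height. I'll ease off and probe forward gently, to confirm the foot is behind the lip and not on top of it.

Emit:
move_arm --moves '[{"fingers": 0.055,"offset": [0,0,0.003],"turn": [0,0,0]},{"fingers": 0.055,"offset": [0,0,0.003],"turn": [0,0,0]}]'

```text
time: 16.55
tool_pos: [488.8, -224.7, 134.7]
tool_rot: [0.235, 1.849, -0.179]
force: [-1.1, 0.5, 6.5]
width: 64.4
```

Emit:
move_arm --moves '[{"fingers": 0.055,"offset": [0.002,-0.0005,0],"turn": [0,0,0]},{"fingers": 0.055,"offset": [0.004,-0.001,0],"turn": [0,0,0]},{"fingers": 0.055,"offset": [0.006,-0.0015,0],"turn": [0,0,0]},{"fingers": 0.055,"offset": [0.006,-0.0015,0],"turn": [0,0,0]}]'

```text
time: 17.05
tool_pos: [492.1, -225.5, 135.6]
tool_rot: [0.236, 1.858, -0.178]
force: [-6.9, 1.0, 12.8]
width: 64.4
```

Emit:
move_arm --moves '[{"fingers": 0.055,"offset": [0.002,-0.0005,0],"turn": [0,0,0]},{"fingers": 0.055,"offset": [0.003,-0.001,0],"turn": [0,0,0]},{"fingers": 0.055,"offset": [0.003,-0.001,0],"turn": [0,0,0]}]'

```text
time: 17.42
tool_pos: [493.7, -226.0, 136.0]
tool_rot: [0.237, 1.862, -0.177]
force: [-8.2, 2.2, 14.5]
width: 64.5
```

Emit:
move_arm --moves '[{"fingers": 0.055,"offset": [-0.004,0.001,0],"turn": [0,0,0]},{"fingers": 0.055,"offset": [-0.009,0.0025,0],"turn": [0,0,0]},{"fingers": 0.055,"offset": [-0.009,0.0025,0],"turn": [0,0,0]}]'

```text
time: 17.8
tool_pos: [489.7, -225.0, 134.3]
tool_rot: [0.235, 1.846, -0.18]
force: [0.6, -0.2, 5.7]
width: 64.7
```

Run:
```python
from sp import *
env.grab_frame("scene");o=env.get_obs();s=env.grab_frame("scene");cv2.imwrite("pics/s10.png",s);d=env.grab_frame("side");cv2.imwrite("pics/d10.png",d);w=env.grab_frame("wrist");cv2.imwrite("pics/w10.png",w)
print(o["time"],o["tool_pos"],o["force"],(ST[:3,:3].T@(o["tool_pos"]-ST[:3,3])))
old=cv2.imread("pics/scene9.png")
i=lambda im,x,y:im[int(round(y)),int(round(x))]
# project stand mid-line hypotheses (+bias .5,1.5)
b=np.array([.5,1.5])
for nm,p in dict(base_bottom=(-24.4,0,20.8),base_bound=(-35.3,0,50.9),lip_bottom=(-17,0,28),lip_bound=(-28,0,58),lip_rear=(-18,0,28),lip_front=(-10,0,28),lip_foot=(-10,0,14)).items(): print(nm,proj("scene",pt(ST,p))+b)
a=proj("scene",pt(ST,(-50,0,90)))+b;e=proj("scene",pt(ST,(5,0,14)))+b
print(a,e)
for t in np.linspace(0,1,45):
    q=a+(e-a)*t;print(np.round(q,1),cv2.getRectSubPix(s,(3,1),tuple(map(float,q))).mean((0,1)).astype(int),cv2.getRectSubPix(old,(3,1),tuple(map(float,q))).mean((0,1)).astype(int))
```

```text
17.85 [ 489.67 -224.98  134.25] [ 1.04 -0.7   5.56] [-82.15  -3.22 134.25]
base_bottom [217.92 334.58]
base_bound [215.48 321.71]
lip_bottom [218.06 335.08]
lip_bound [215.6 322.1]
lip_rear [217.99 334.72]
lip_front [218.57 337.59]
lip_foot [219.33 341.72]
[212.19 304.43] [220.42 347.17]
[212.2 304.4] [55 69 75] [111 137 150]
[212.4 305.4] [37 45 50] [103 129 142]
[212.6 306.4] [40 48 53] [ 69  90 109]
[212.8 307.3] [60 74 81] [28 42 68]
[212.9 308.3] [62 79 86] [10 22 52]
[213.1 309.3] [50 61 67] [11 24 54]
[213.3 310.3] [36 43 47] [10 23 54]
[213.5 311.2] [47 57 64] [10 24 55]
[213.7 312.2] [ 78  98 106] [11 26 58]
[213.9 313.2] [105 131 142] [12 27 59]
[214.1 314.1] [112 139 151] [12 27 59]
[214.2 315.1] [111 138 149] [12 25 55]
[214.4 316.1] [112 138 151] [11 25 55]
[214.6 317.1] [110 137 149] [11 24 57]
[214.8 318. ] [110 137 148] [ 9 24 54]
[215. 319.] [113 139 151] [16 31 60]
[215.2 320. ] [113 141 152] [17 37 60]
[215.4 320.9] [ 79 102 118] [12 26 41]
[215.6 321.9] [29 46 71] [ 5 14 28]
[215.7 322.9] [11 22 53] [ 6 12 27]
[215.9 323.9] [ 8 23 52] [ 5 11 26]
[216.1 324.8] [10 23 54] [ 4 10 26]
[216.3 325.8] [12 26 57] [ 7 12 27]
[216.5 326.8] [13 28 60] [ 5 13 27]
[216.7 327.7] [12 27 60] [ 4 12 26]
[216.9 328.7] [12 26 58] [ 6 12 26]
[217.1 329.7] [10 25 55] [ 4 11 26]
[217.2 330.7] [11 24 55] [ 7 14 35]
[217.4 331.6] [12 25 55] [10 23 54]
[217.6 332.6] [12 28 61] [14 31 68]
[217.8 333.6] [16 33 74] [15 35 77]
[218.  334.5] [18 38 84] [18 39 85]
[218.2 335.5] [16 35 77] [15 34 77]
[218.4 336.5] [10 23 53] [ 9 23 52]
[218.6 337.5] [ 7 16 36] [ 7 16 36]
[218.7 338.4] [ 8 17 39] [ 6 17 39]
[218.9 339.4] [10 23 53] [ 9 23 53]
[219.1 340.4] [13 30 66] [14 30 66]
[219.3 341.3] [14 31 70] [14 31 70]
[219.5 342.3] [15 32 70] [15 32 70]
[219.7 343.3] [15 32 70] [14 32 69]
[219.9 344.3] [14 32 69] [14 32 69]
[220.  345.2] [12 31 68] [14 32 69]
[220.2 346.2] [13 31 68] [13 31 69]
[220.4 347.2] [13 31 69] [14 31 70]
```

The scene line profile shows the lip top strip (rows 333–336) unchanged and uncovered, with the band ending right behind it. So the foot is on the base behind the lip. I'll lean it back onto the bar.

Emit:
move_arm --moves '[{"fingers": 0.055,"offset": [-0.002,0.0005,0.001],"turn": [0,0,0]},{"fingers": 0.055,"offset": [-0.003,0.0008,0.001],"turn": [0,0,0]},{"fingers": 0.055,"offset": [-0.003,0.0008,0.001],"turn": [0,0,0]}]'

```text
time: 18.38
tool_pos: [485.8, -223.8, 134.3]
tool_rot: [0.235, 1.849, -0.179]
force: [3.8, -0.9, 2.5]
width: 64.5
```

Run:
```python
from sp import *
o=env.get_obs();w=env.grab_frame("wrist");cv2.imwrite("pics/w11.png",w);w=w.astype(int);print(o["force"],o["tool_pos"])
m=((w[:,:,2]>60)&(w[:,:,2]>3*w[:,:,1])).astype(np.uint8)
n,l,st,c=cv2.connectedComponentsWithStats(m)
for i in range(1,n):
    if st[i,4]>60: print(st[i],c[i])
r=w.sum(2);print("row300",[x for x in range(220,420) if abs(r[300,x]-r[300,x-1])>60],"row325",[x for x in range(220,420) if abs(r[325,x]-r[325,x-1])>60])
```

```text
[ 3.77 -0.9   2.46] [ 485.83 -223.84  134.33]
[ 250  272  128   17 1987] [313.57 280.65]
[276 342  77   4 217] [312.98 343.5 ]
row300 [230, 234, 235, 236, 394, 399, 417, 418, 419] row325 [232, 233, 234, 396, 412]
```

The bar is centred behind the sign (313.6 vs 314.5 px), with 3.8 N of contact. Release and retreat along the fingers.

Emit:
move_arm --moves '[{"fingers": 0.07,"offset": [0,0,0],"turn": [0,0,0]},{"fingers": 0.085,"offset": [0,0,0],"turn": [0,0,0]},{"fingers": 0.085,"offset": [0,0,0],"turn": [0,0,0]},{"fingers": 0.085,"offset": [0,0,0],"turn": [0,0,0]}]'

```text
time: 18.92
tool_pos: [484.9, -223.3, 134.0]
tool_rot: [0.236, 1.852, -0.178]
force: [-0.4, 0.3, 0.6]
width: 85.1
```

Emit:
move_arm --moves '[{"fingers": 0.085,"offset": [0.004,-0.001,0.015],"turn": [0,0,0]},{"fingers": 0.085,"offset": [0.01,-0.0025,0.035],"turn": [0,0,0]},{"fingers": 0.085,"offset": [0.02,-0.005,0.07],"turn": [0,0,0]},{"fingers": 0.085,"offset": [0.03,-0.008,0.11],"turn": [0,0,0]},{"fingers": 0.085,"offset": [0.04,-0.01,0.15],"turn": [0,0,0]}]'

```text
time: 19.55
tool_pos: [525.9, -233.7, 286.9]
tool_rot: [0.235, 1.849, -0.179]
force: [0.2, -0.4, -0.8]
width: 85.0
```

Run:
```python
from sp import *
env.grab_frame("wrist");o=env.get_obs();s=env.grab_frame("scene");d=env.grab_frame("side");w=env.grab_frame("wrist")
for n,i in zip("wsd",(w,s,d)):cv2.imwrite(f"pics/{n}12.png",i)
print(o["time"],o["tool_pos"],o["force"],o["width"])
def red(im,roi,th=60):
    x0,y0,x1,y1=roi;c=im[y0:y1,x0:x1].astype(int);m=((c[:,:,2]>th)&(c[:,:,2]>3*c[:,:,1])).astype(np.uint8)
    n,l,st,ce=cv2.connectedComponentsWithStats(m);return [(st[i].tolist(),(ce[i]+[x0,y0]).round(1)) for i in range(1,n) if st[i,4]>15]
print("scene red",red(s,(170,230,270,340)));print("side red",red(d,(300,120,380,190)))
p=(-59.5,0,87.9);ax=np.array([.342,0,-.94]);nz=np.array([.94,0,.342]);disc=np.array(p)-35*ax+10*nz
print("expected disc scene",proj("scene",pt(ST,disc)),"bound",proj("scene",pt(ST,np.array(p)+43*ax+10*nz)))
for ys in (-20,0,20):
    b=np.array([.2,0])
    a=proj("scene",pt(ST,(-50,ys,95)));e=proj("scene",pt(ST,(5,ys,14)));v=[]
    for t in np.linspace(0,1,50):
        q=a+(e-a)*t;v.append(int(cv2.getRectSubPix(s,(3,1),tuple(map(float,q))).mean((0,1)).sum()))
    print(ys,a,e,v)
```

```text
19.6 [ 529.28 -235.26  293.62] [ 2.37 -0.88  4.55] 84.91971624112152
scene red [([29, 50, 19, 16, 247], array([208. , 287.5]))]
side red [([48, 34, 10, 8, 20], array([352.2, 157.7]))]
expected disc scene [208.79 287.74] bound [214.97 320.17]
-20 [201.79 303.39] [210.46 347.85] [250, 241, 192, 142, 194, 250, 251, 223, 215, 232, 281, 356, 416, 427, 423, 422, 421, 426, 429, 376, 250, 133, 91, 93, 88, 95, 100, 103, 105, 103, 100, 101, 99, 90, 79, 101, 129, 143, 119, 80, 60, 63, 86, 112, 124, 123, 123, 124, 124, 123]
0 [211.4  301.34] [219.92 345.67] [233, 220, 168, 113, 172, 221, 232, 179, 137, 177, 242, 260, 258, 259, 295, 345, 395, 422, 433, 379, 251, 130, 87, 89, 98, 105, 108, 108, 103, 98, 97, 100, 102, 94, 77, 93, 130, 144, 122, 83, 60, 64, 87, 117, 125, 113, 115, 113, 115, 115]
20 [220.92 299.31] [229.32 343.5 ] [229, 225, 200, 161, 186, 219, 229, 233, 232, 231, 232, 228, 228, 230, 239, 249, 255, 258, 273, 285, 237, 143, 92, 88, 86, 96, 100, 102, 102, 96, 91, 93, 93, 89, 75, 94, 125, 136, 117, 83, 61, 61, 80, 103, 120, 116, 113, 114, 116, 116]
```

The disc is at (208.0,287.5) against a predicted (208.8,287.7). The band edge is parallel to the stand and the lip is uncovered in front of the foot. The bar is where it was when opened, and the arm is clear. Handing in.

Run:
```python
from h import *
s=env.grab_frame("scene").astype(int);a=cv2.imread("pics/scene0.png").astype(int)
for n,(x,y) in dict(cup=(312,285),stack=(288,242),jar=(458,208),bowl=(100,355),spoon=(135,293),blue1=(334,215),blue2=(404,197),teal=(470,180)).items(): print(n,np.abs(s-a)[y-8:y+8,x-8:x+8].mean().round(1))
o=env.get_obs();print(o["time"],o["force"],env.hand_in())
```

```text
cup 7.3
stack 9.1
jar 4.4
bowl 12.6
spoon 10.4
blue1 6.7
blue2 6.6
teal 7.2
the job is handed in; nothing more can be done
19.8 [-1.15 -0.22 -0.5 ] None
```

I opened the wire back and set the sign on the stand, then let go, and handed the job in at 19.8 s. No verdict was reported.

**What I did:**
- I pinched the red bar and swung the back over to its open stop.
- I pressed the banded end down until the sign tipped and stayed. Then I gripped it by its sides, lifted it out and stood it behind the lip, leaning on the back.

**Last checks:**
- **Position:** the red disc was within 1 px of where a seated sign should show it, at (208.0, 287.5) against a predicted (208.8, 287.7).
- **Squareness and lip:** the band's edge ran parallel to the stand, and the top of the lip was uncovered in front of the foot.
- **Back:** the bar was still in its open position in the side view, and before release it was centred behind the sign to about 1 px.
- **Arm:** it was about 150 mm clear of the sign, with the fingers open.

**What went wrong or disagreed:**
- **First grip failed:** joint 4 reached its range limit and stopped the hand about 18 mm high. I let go, with the sign still tipped, and gripped again at a steeper angle.
- **Cameras:** the scene and side views differed by about 6 mm in x, so I set the foot relative to the stand as seen in each view. A position fit from the scene camera alone was unreliable and I did not use it.
- **Seating:** my forward push against the lip was inconclusive. I relied on the scene picture to confirm the foot was behind the lip, and my 12 pictures were used up, so the check after release was by numbers only.
- **Other objects:** pixel differences at the cup, stack, jar, bowl, spoon and look-alikes were 4 to 13 grey levels. I took these as noise and shadow, since the arm never went near them on purpose.

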